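Set a binding post in a sample board on the desk press

TASK

Lay the wooden sample board in the nest of the binding press, hole over the press's bore, and drop the longer of the two binding posts from the stand stem-down through the board's hole, letting go of it where it comes to rest standing a little proud of the board. Then pull the press's sprung lever all the way down to its stop, so that it (not your hand) drives the post home with its knob down on the board, and let the lever return upright. Leave the shorter post in the stand and the other things on the desk where they are.

Things in the scene. Friction and masses are not known exactly. Their poses are not given: they have to be found in the camera images.
- press: Grey desk binding press, fixed, 188 x 84 mm. Origin on its underside, on the vertical axis of the bore; x points back from bore to lever hinge, z up. Bed top at z = 36 mm, from x = -36 to +152 mm. Between x = -5 and +60 mm the bed is only 46 mm wide, so that fingers holding the 58 mm wide board can pass below it there. Hinge cheeks at x = 110 to 140 mm reach z = 99 mm.
- nest (a point): Where the centre of the board's underside belongs, at press (28, 0, 36) mm, axes as the press's; the board's x lies along press x, hole end towards the robot. Six steel locating pins, 8 mm thick and 13 mm tall with conical tops (the lower 6 mm straight), stand round the board's place with 1.5 mm play on every side.
- die (a point): Centre of the mouth of the press's bore (13 mm wide), on the bed's top 36 mm above the desk. 14 mm down the bore is a stiff friction plug, on which the post comes to rest; about 7 N or more pushes it down, and it stays down.
- lever (a joint): Angle of the press's lever, rad: 0 = upright at rest, 1.5 = level, at its stop. A spring returns it to 0. It swings about the level press y axis through point lever_hinge, forward and down towards press -x; pulling it down takes up to about 12 N at the bar.
- lever_hinge (a point): The lever's hinge axis, at press (125, 0, 84.8) mm; fixed.
- lever_bar (a point): Middle of the round cross bar at the lever's end (12 mm thick, 100 mm long along press y), 165 mm from the hinge. At rest at press (113, 0, 249) mm, at the stop at (-40, 0, 85) mm. The lever arm is 16 mm wide and 14 mm thick, with a 16 mm wide pressing foot 125 mm from the hinge.
- board: Plain wooden sample board, 100 x 58 x 8 mm, loose, lying flat. Origin at the centre of its underside, x along its length. One hole, 13 mm wide, 28 mm from the centre towards -x (the end nearer the robot at the start).
- board_hole (a point): Centre of the board's hole on its upper face.
- stand: Grey plastic post stand, fixed, 100 x 44 x 28 mm, origin at the centre of its underside; two bores 20 mm deep at x = -25 and +25 mm, one post in each.
- long_post: The longer binding post, steel, loose, upright in either bore of the stand: stem 10 mm thick and 32 mm long (lowest 6 mm tapering to 5 mm), on top of it a knurled knob 18 mm wide and 18 mm tall. Origin at the tip of the stem, z up along the post. Its knob hovers 12 mm above the stand (knob top 58 mm above the desk). Resting on the plug in the press its knob is 10 mm above the board.
- long_post_shoulder (a point): Underside of the long post's knob on its axis, 32 mm above the tip.
- short_post: The shorter binding post: the same knob on an 18 mm stem, its knob down on the stand (knob top 46 mm above the desk). Origin at the tip. Not to be used.
- bottle: Half-litre clear bottle with red cap, 65 mm wide, 212 mm tall; leave it. Origin at its underside.
- eraser: Eraser, 21 x 42 x 13 mm; leave it. Origin at its underside.
- glue: Upright yellow glue stick, 27 mm wide, 94 mm tall; leave it. Origin at its underside.
- clip: Black binder clip, 46 x 32 x 34 mm; leave it. Origin at its underside.
Things that resemble listed ones, but are neither listed nor needed, are in the scene too. Several things have the shape of the press; the one meant has the colours described above.

How it is judged:
By the outcome, as a careful person would: the job done as asked, in the order asked, and still so for the second after the job is handed in, with the robot touching nothing.
It also fails if it takes over 72 s, if anything falls off the work surface, if the arm or the gripper's body presses on something with over 40 N, if the wrist force passes 120 N, or if a joint passes its speed limit or range.

ROBOT

A 6-joint arm with a two-finger parallel gripper is mounted at the origin on a cart in front of the work surface, level with it; the furniture and walls round the work are solid. World frame = base frame: x ahead of the robot, y to its left, z up, the work surface at z = 0. Lengths are in m, angles in degrees, forces in N, time in s.
With the tool pointing down it reaches from about 0.35 to 0.975 m from the base axis. Payload 4.9 kg.
Tool frame: the origin (TCP) lies between the finger pads; the fingertips stand 14 mm ahead of it and the grasp point (between the pads) lies 5 mm behind it; z points along the fingers, y is the line along which they close (so a half turn about z gives the same grasp; the last joint's range is limited). The gripper opens to 85 mm and grips with 20 to 120 N. Pads are 22 mm wide; open, the fingers measure 114 mm over their backs; the gripper's body (76 mm by 85 mm) begins 54 mm behind the grasp point. The pads swing forward as they close: fully open they stand 13 mm farther back than shut.
Start: joints at [-81.704, 3.019, 92.412, -0, 84.569, -6.818], TCP at [0.163, -0.603, 0.245] pointing down, gripper open.
Joint ranges: [-172.51, 172.51], [-57.92, 126.97], [3.15, 148.05], [-58.71, 238.71], [5.1, 150.11], [-179.66, 179.66]. Speed limits (degrees/s): [147.25, 147.25, 180, 180, 180, 180].

INTERFACE

Orientations are given as a 3x3 rotation matrix whose columns are the frame's x, y, z axes.
In Python, from cell import ctrl gives the robot as it stands.
- The arm moves only by the tool step_arm, never from a script. Its argument "steps" is text: rows parted by semicolons, each of 6 numbers parted by spaces: the shift along the world's x, y, z normalised to -1 to 1, where 1 is 3 cm, then the turn, a rotation vector about the world's x, y, z normalised to -1 to 1, where 1 is 6 degrees. A call has 1 to 5 rows; each row shifts and turns the commanded pose from where the row before left it; what a row does not reach is not made up. A row lasts 1/12 s, in which the tool goes at most 41.7 mm and 7.16 degrees, less where a joint would pass 70% of its speed; a pose out of reach is approached as far as the arm can. A call with a number of a shift or a turn outside -1 to 1 is refused whole. A call with a gripper value outside its range is refused whole. "hand" is the opening, from 0 (shut) to 1 (fully open), set as the call begins (left out, the last holds). The fingers move at their own pace and stop on an object; "grip_force" is the grip in N (left out, the last holds). Time passes only in rows, so rows that do not move let the fingers close. It gives the time, the measured TCP pose, the force, the opening and the grip force at its end, in the units of the state.
- ctrl.observe(): the state, without advancing time (a new reading comes with each control period).
- ctrl.capture(name): name is "side" or "top"; returns a dict with "img" (384x512x3 uint8, red, green, blue), "depth" (384x512 float32, m along the optical axis (not along the pixel's ray), 0 where there is no reading), "intrinsics" (3x3 intrinsics, pixels), "T" (4x4, takes a point from camera to world coordinates). Camera axes: x right, y up, looking along -z (the intrinsics and any distortion apply to the point x, -y, -z); pixel columns grow to the right and rows downward; lengths in m; the calibration is good to about 2 mm. A picture is of the moment at which its call begins.
- ctrl.sign_off(): hands the job in; it is judged then, once.
The state is a dict: "clock": time; "q": joint angles; "joint_vel": joint speeds; "tau": joint torques, N m; "ee_pos": TCP position; "orientation": TCP orientation; "ft_force": force on the tool from outside, world axes, zero at the start; "moment": the same for the moment, N m; "width": finger opening in m; "gripper_force": force on a finger pad.
Only numpy, scipy, OpenCV 4.12 (cv2) and the standard library are available. Lean on these libraries where they do the work, as an engineer would, in place of code of your own. Each camera call takes 0.05 s, during which the arm holds its last target. There are 200 camera calls.

## Working session

There is one attempt and no reset: what is moved stays moved. The work goes in short steps, Python scripts to look and compute and a tool call to move; the robot and the scene stay as the last step left them, time stands still between calls to the robot, and variables do not carry over. Pictures are saved under pics/ and viewed, at most 10 in all, crops included, and the job is handed in when it is done.

Besides the shell and the picture viewer there is one more tool, called after "Emit:" as a command line: name --argument value ..., lists and objects as JSON in quotes. step_arm: Moves the arm, as the interface text tells. Scaled input: -1 to 1 covers 3 cm each way for a shift and 6 degrees each way for a turn. Its arguments: {"type":"object","properties":{"steps":{"type":"string"},"hand":{"type":"number"},"grip_force":{"type":"number"}},"required":["steps"]}

```bash
mkdir -p pics
cat > h.py <<'E'
import numpy as np, cv2
from cell import ctrl
def cap(n):
    c=ctrl.capture(n); np.savez('last_%s.npz'%n,**c); return c
def load(n): return np.load('last_%s.npz'%n)
def cloud(c):
    K,T,d=c['intrinsics'],c['T'],c['depth']
    v,u=np.mgrid[:d.shape[0],:d.shape[1]]
    p=np.stack([(u-K[0,2])/K[0,0]*d,-(v-K[1,2])/K[1,1]*d,-d],-1)
    return p@T[:3,:3].T+T[:3,3]
def onplane(c,u,v,z):
    K,T=c['intrinsics'],c['T']
    r=T[:3,:3]@np.array([(u-K[0,2])/K[0,0],-(v-K[1,2])/K[1,1],-1]); o=T[:3,3]
    return o+r*(z-o[2])/r[2]
def save(name,img,box=None,s=1):
    if box: img=img[box[1]:box[3],box[0]:box[2]]
    img=cv2.resize(img,None,fx=s,fy=s,interpolation=cv2.INTER_CUBIC)
    cv2.imwrite('pics/'+name,img[...,::-1])
E
python3 - <<'E'
from h import *
a=cap('top');b=cap('side')
save('a.png',np.hstack([a['img']]),s=1.56); save('b.png',b['img'],s=1.56)
for c in(a,b): print(c['T'].round(3).tolist(),c['intrinsics'].tolist())
print(ctrl.observe())
E
```

```text
[[-0.441, 0.815, -0.375, -0.234], [-0.898, -0.403, 0.179, 0.366], [-0.005, 0.416, 0.91, 1.937], [0.0, 0.0, 0.0, 1.0]] [[485.1505978813236, 0.0, 251.15523215736565], [0.0, 485.1505978813236, 198.45619008155063], [0.0, 0.0, 1.0]]
[[0.959, 0.165, -0.232, 0.1], [-0.285, 0.546, -0.788, -1.332], [-0.003, 0.822, 0.57, 1.118], [0.0, 0.0, 0.0, 1.0]] [[493.0915245831377, 0.0, 265.8914625210772], [0.0, 493.0915245831377, 184.45022103432999], [0.0, 0.0, 1.0]]
{'clock': 0.1, 'q': array([-8.17050181e+01,  3.05349608e+00,  9.24858900e+01, -9.52009643e-04,
        8.45675248e+01, -6.81882398e+00]), 'joint_vel': array([-0.03648622, -0.01906993, -0.22712414,  0.03485313, -0.13688908,
        0.01432741]), 'tau': array([ 4.05279234e-04, -3.94906211e+01, -3.71361279e+01, -9.72126418e-05,
        3.89600420e-03, -2.27763587e-05]), 'ee_pos': array([ 0.16287115, -0.60284143,  0.24416835]), 'orientation': array([[ 9.65409447e-01,  2.60738408e-01, -2.85567092e-04],
       [ 2.60738484e-01, -9.65407708e-01,  1.84403823e-03],
       [ 2.05122921e-04, -1.85471026e-03, -9.99998259e-01]]), 'ft_force': array([-0.26226581,  0.14892834,  0.97348816]), 'moment': array([-0.03958289,  0.02509632, -0.01429296]), 'gripper_force': 0.0, 'width': 0.08502161114248259}
```

View pics/a.png

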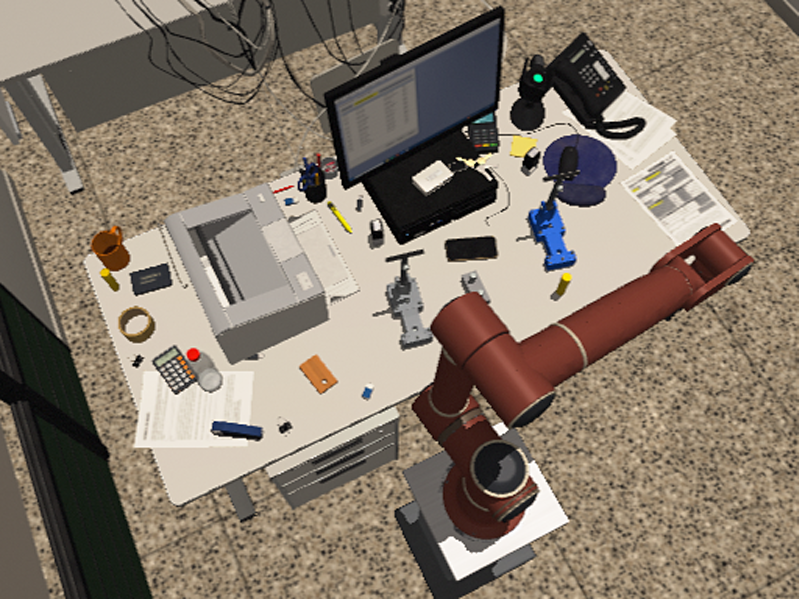

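View pics/b.png

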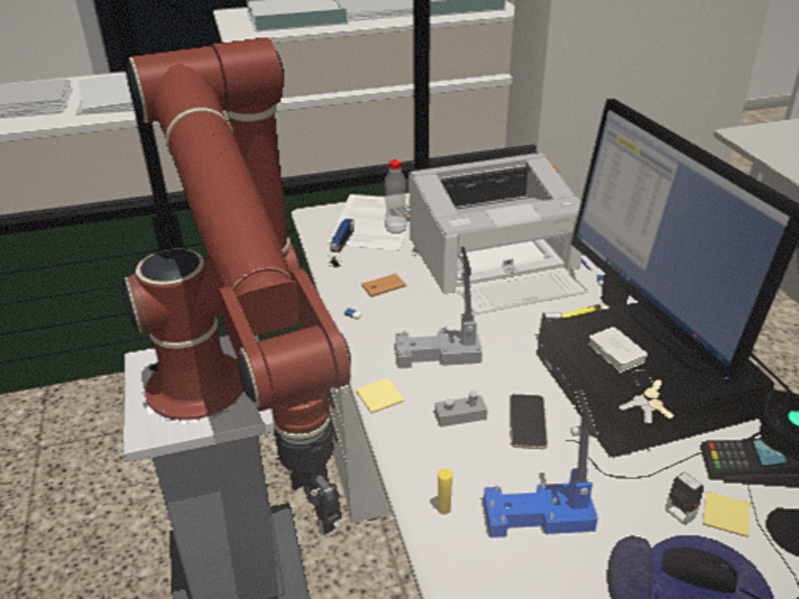

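The top view shows the grey press at about (405,310), the board at (318,374) and the stand at (475,285), partly hidden by the arm. The side view shows the stand at (461,408), the press at (437,347) and the board at (384,285). I'll enlarge these next.

Run:
```python
from h import *
a=load('top');b=load('side')
save('c.png',a['img'],(185,150,325,255),5.7)
save('d.png',b['img'],(225,150,325,285),4.4)
P=cloud(a);Q=cloud(b)
# board: orange mask
for n,c,X in(('top',a,P),('side',b,Q)):
    h=cv2.cvtColor(c['img'],cv2.COLOR_RGB2HSV)
    m=((h[...,0]>6)&(h[...,0]<18)&(h[...,1]>120)&(h[...,2]>90)&(X[...,0]>.2)&(X[...,0]<.75)&(abs(X[...,1])<.5)&(abs(X[...,2])<.05)).astype(np.uint8)
    k,l,s,ce=cv2.connectedComponentsWithStats(m); i=1+s[1:,4].argmax()
    pts=np.array([onplane(c,u,v,.008)[:2] for v,u in zip(*np.where(l==i))])
    r=cv2.minAreaRect((pts*1000).astype(np.float32)); print(n,s[i],r,pts.mean(0),np.median(X[l==i][:,2]))
    # band of hi points of press
    for lo,hi in((.03,.042),):
        g=(X[...,2]>lo)&(X[...,2]<hi)&(X[...,0]>.3)&(X[...,0]<.8)&(X[...,1]>-.3)&(X[...,1]<.2)
        v,u=np.where(g); print(len(u),u.min(),u.max(),v.min(),v.max())
```

```text
top [192 228  24  24 304] ((481.54913330078125, 249.9871368408203), (101.32579803466797, 57.6359977722168), 11.617226600646973) [0.48179009 0.24999209] 0.007807144305930991
579 202 314 140 220
side [233 176  27  13 195] ((479.6240539550781, 243.03199768066406), (95.3963851928711, 56.56743621826172), 11.438324928283691) [0.48011241 0.24267053] 0.008073047090402685
892 253 368 169 265
```

View pics/c.png

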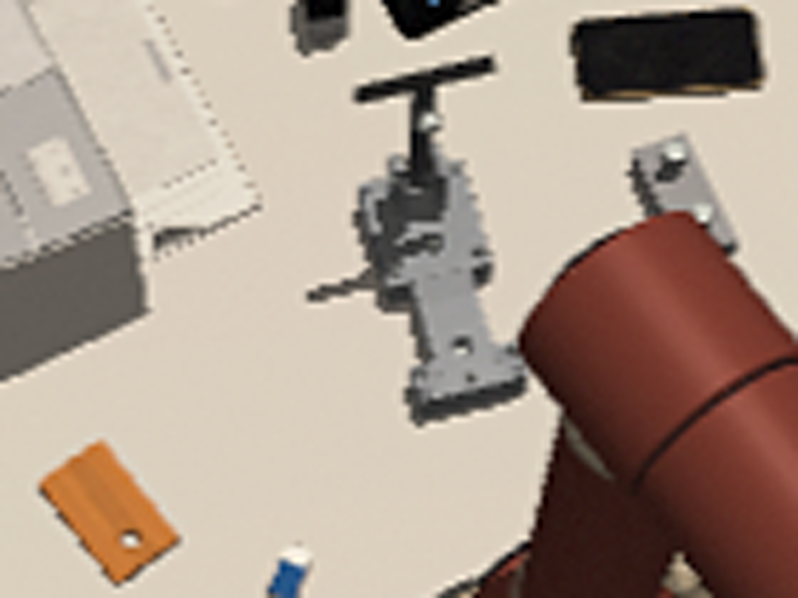

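View pics/d.png

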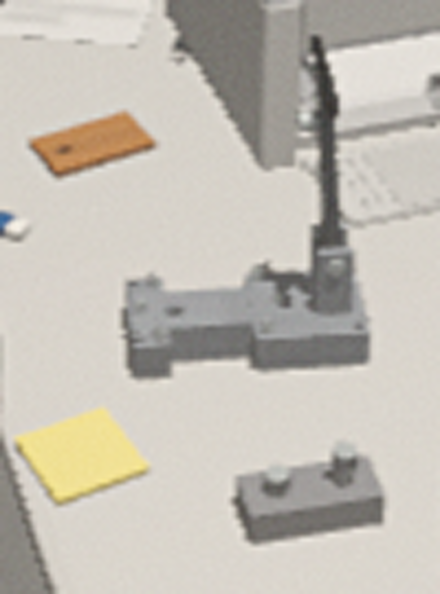

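The top crop shows the board hole at (130,540), the bore at (463,346) and the lever bar along (355,95)–(495,65). In the side crop the taller post is the far one at (345,455) and the shorter is at (277,480). I'll start moving toward the board, which also clears the view of the stand.

Emit:
step_arm --steps "1 0.3 0.5 0 0 0;1 0.6 0.5 0 0 0;1 1 0.5 0 0 0;1 1 0.5 0 0 0;1 1 0 0 0 0" --hand 0.85 --grip_force 60

```text
clock: 0.52
ee_pos: [0.3092, -0.4913, 0.3063]
orientation: [[0.966, 0.26, 0.002], [0.26, -0.966, -0.004], [0.001, 0.005, -1.0]]
ft_force: [1.3, -0.7, 0.6]
width: 0.0725
gripper_force: 0.0
```

Emit:
step_arm --steps "0.5 1 0 0 0 0;0.5 1 0 0 0 0;0.5 1 0 0 0 0;0.5 1 0 0 0 0;0.5 1 0 0 0 0"

```text
clock: 0.93
ee_pos: [0.3833, -0.3396, 0.3025]
orientation: [[0.965, 0.261, -0.0], [0.261, -0.965, 0.001], [-0.0, -0.001, -1.0]]
ft_force: [0.6, 0.3, -0.3]
width: 0.0726
gripper_force: 0.0
```

Emit:
step_arm --steps "0 1 0 0 0 0;0 1 0 0 0 0;0 1 0 0 0 0;0 1 0 0 0 0;0 1 0 0 0 0"

```text
clock: 1.35
ee_pos: [0.3826, -0.1898, 0.3025]
orientation: [[0.965, 0.26, -0.001], [0.26, -0.965, 0.001], [-0.0, -0.001, -1.0]]
ft_force: [-0.8, 0.1, 0.5]
width: 0.073
gripper_force: 0.0
```

Emit:
step_arm --steps "0 1 0 0 0 0;0 1 0 0 0 0;0 1 0 0 0 0;0 1 0 0 0 0;0 1 0 0 0 0"

```text
clock: 1.77
ee_pos: [0.3825, -0.0399, 0.3027]
orientation: [[0.966, 0.26, -0.0], [0.26, -0.966, 0.0], [-0.0, -0.0, -1.0]]
ft_force: [0.6, -0.4, -0.2]
width: 0.0727
gripper_force: 0.0
```

Emit:
step_arm --steps "0.5 1 0 0 0 0;0.5 1 0 0 0 0;0.5 1 0 0 0 0;0.5 1 0 0 0 0;0.5 1 0 0 0 0"

```text
clock: 2.18
ee_pos: [0.4581, 0.1105, 0.3026]
orientation: [[0.965, 0.261, -0.0], [0.261, -0.965, -0.0], [-0.0, 0.0, -1.0]]
ft_force: [-0.1, -0.5, -0.6]
width: 0.073
gripper_force: 0.0
```

Emit:
step_arm --steps "0 1 0 0 0 0;0 1 0 0 0 0;0 1 0 0 0 0;0 0.5 0 0 0 0;0 0 0 0 0 0"

```text
clock: 2.6
ee_pos: [0.4573, 0.2161, 0.3023]
orientation: [[0.964, 0.265, -0.002], [0.265, -0.964, 0.0], [-0.001, -0.001, -1.0]]
ft_force: [-0.3, -0.5, -0.3]
width: 0.0723
gripper_force: 0.0
```

Run:
```python
from h import *
o=load('top');os_=load('side')
f=lambda n,c,u,v,z:print(n,(onplane(c,u,v,z)*1000).round(1))
f('bore top',o,185+462/5.7-.5,150+346/5.7-.5,.036)
f('bore side',os_,225+175/4.4-.5,150+310/4.4-.5,.036)
f('bhole top',o,185+130/5.7-.5,150+540/5.7-.5,.008)
f('bhole side',os_,225+65/4.4-.5,150+149/4.4-.5,.008)
f('barL top',o,185+357/5.7-.5,150+95/5.7-.5,.249)
f('barR top',o,185+494/5.7-.5,150+65/5.7-.5,.249)
f('long side',os_,225+345/4.4-.5,150+447/4.4-.5,.058)
f('short side',os_,225+277/4.4-.5,150+472/4.4-.5,.046)
a=cap('top');b=cap('side')
A=a['img'];B=b['img']
l=cv2.resize(A[140:240,185:335],(780,520),interpolation=cv2.INTER_CUBIC)
save('e.png',l)
save('f.png',B[150:285,225:325],None,4.4)
s=ctrl.observe();print(s['clock'],s['ee_pos'],s['q'])
```

```text
bore top [473.9 -39.   36. ]
bore side [474. -42.  36.]
bhole top [454.  244.2   8. ]
bhole side [453.9 241.2   8. ]
barL top [595.4 -13.9 249. ]
barR top [ 574.5 -109.7  249. ]
long side [ 539.  -253.3   58. ]
short side [ 488.4 -251.7   46. ]
2.7 [0.45767747 0.21374764 0.30251643] [ 1.66026648e+01 -1.52264889e+01  1.03886859e+02 -2.96138223e-02
  9.14068861e+01  9.14168640e+01]
```

View pics/e.png

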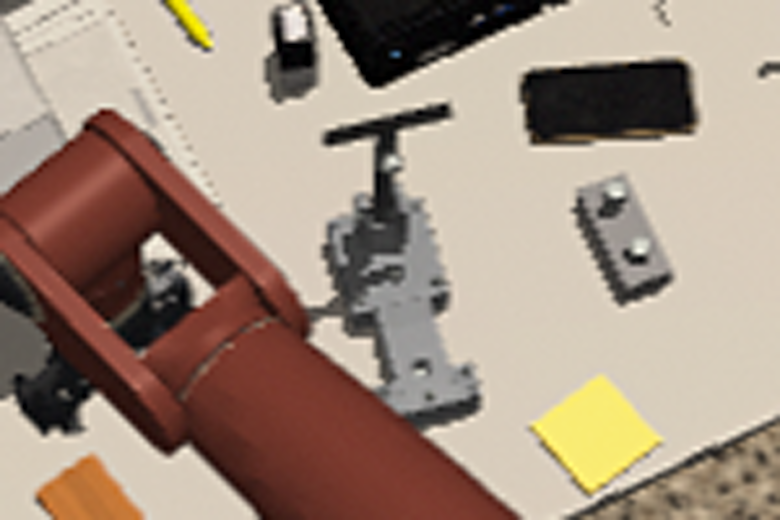

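The stand and press are now clear. In this crop the bore is at (421,368), the long post at (613,197) and the short post at (637,248). The board-hole-to-bore offset agrees between cameras, at (20,-283) mm. I'll refine the press yaw and the stand posts.

Run:
```python
from h import *
from scipy.optimize import minimize
a=load('top');b=load('side')
f=lambda n,c,u,v,z:print(n,(onplane(c,u,v,z)*1000).round(1))
f('long top',a,185+614/5.2-.5,140+190/5.2-.5,.058)
f('short top',a,185+638/5.2-.5,140+243/5.2-.5,.046)
f('bore top',a,185+421/5.2-.5,140+368/5.2-.5,.036)
for n,c in(('top',a),('side',b)):
    X=cloud(c); g=(abs(X[...,2]-.036)<.004)&(X[...,0]>.4)&(X[...,0]<.68)&(X[...,1]>-.16)&(X[...,1]<.04)
    p=(X[g][:,:2]*1000)
    def cost(t):
        th=t[2]; d=p-t[:2]; x=d@[np.cos(th),np.sin(th)]; y=d@[-np.sin(th),np.cos(th)]
        hw=np.where((x>-5)&(x<60),23,42)
        return (np.clip(np.maximum(abs(y)-hw,np.maximum(-36-x,x-152)),0,8)**2).sum()
    best=min((minimize(cost,[474+i,-40+j,np.radians(k)],method='Nelder-Mead') for i in(-4,0,4) for j in(-3,3) for k in(-14,-11)),key=lambda r:r.fun)
    print(n,len(p),best.x[:2],np.degrees(best.x[2]),best.fun)
    r=cv2.minAreaRect(p.astype(np.float32));print(r)
```

```text
long top [ 538.6 -251.6   58. ]
short top [ 491.1 -249.6   46. ]
bore top [473.8 -38.5  36. ]
top 322 [470.91625623 -40.23400206] -10.706820550970198 11.367982161108152
((525.2272338867188, -49.84749221801758), (83.60842895507812, 187.58937072753906), 78.650146484375)
side 551 [470.8685323  -44.17964853] -11.183483915226745 274.2979323202105
((527.6987915039062, -55.96931457519531), (93.51571655273438, 188.16268920898438), 78.52696990966797)
```

Emit:
step_arm --steps "0.5 0.7 -1 0 0 -0.6;0.3 0.3 -1 0 0 0;0 0 -1 0 0 0;0 0 -1 0 0 0;0 0 -1 0 0 0"

```text
clock: 3.12
ee_pos: [0.4822, 0.2423, 0.1517]
orientation: [[0.98, 0.198, 0.0], [0.198, -0.98, -0.0], [0.0, 0.0, -1.0]]
ft_force: [0.5, 1.0, -1.1]
width: 0.0725
gripper_force: 0.0
```

Emit:
step_arm --steps "0 0 -1 0 0 0;0 0 -1 0 0 0;0 0 -0.5 0 0 0;0 0 0 0 0 0"

```text
clock: 3.45
ee_pos: [0.4788, 0.2411, 0.0732]
orientation: [[0.98, 0.198, -0.009], [0.198, -0.98, -0.003], [-0.009, 0.002, -1.0]]
ft_force: [0.1, -0.4, -0.9]
width: 0.0727
gripper_force: 0.0
```

Emit:
step_arm --steps "0.08 0.25 -0.7 0 0 0;0 0 -0.7 0 0 0;0 0 -0.4 0 0 0;0 0 -0.2 0 0 0;0 0 0 0 0 0"

```text
clock: 3.87
ee_pos: [0.4839, 0.2504, 0.0174]
orientation: [[0.98, 0.199, -0.002], [0.199, -0.98, -0.001], [-0.002, 0.0, -1.0]]
ft_force: [-1.1, 0.8, -0.0]
width: 0.0725
gripper_force: 0.0
```

Run:
```python
from h import *
s=ctrl.observe();print(s['clock'],s['ee_pos'],s['ft_force'],s['width'])
```

```text
3.8667 [0.48389731 0.25037856 0.01742036] [-1.1243211   0.76124918 -0.02139328] 0.07253478128766831
```

Emit:
step_arm --steps "-0.1 -0.04 -0.2 0 0 0;0 0 0 0 0 0"

```text
clock: 4.03
ee_pos: [0.4813, 0.2497, 0.0123]
orientation: [[0.98, 0.199, 0.0], [0.199, -0.98, 0.0], [0.0, 0.0, -1.0]]
ft_force: [0.2, -1.3, 0.0]
width: 0.0729
gripper_force: 0.0
```

Emit:
step_arm --steps "0 0 0 0 0 0;0 0 0 0 0 0;0 0 0 0 0 0;0 0 0 0 0 0;0 0 0 0 0 0" --hand 0 --grip_force 60

```text
clock: 4.45
ee_pos: [0.4825, 0.2503, 0.0136]
orientation: [[0.98, 0.2, 0.002], [0.2, -0.98, 0.001], [0.002, -0.0, -1.0]]
ft_force: [-0.7, -0.5, 5.4]
width: 0.0557
gripper_force: 64.0
```

Run:
```python
from h import *
s=ctrl.observe();print(s['clock'],s['ee_pos'],s['ft_force'],s['width'],s['gripper_force'])
for n in('top','side'):
    c=cap(n);X=cloud(c);h=cv2.cvtColor(c['img'],cv2.COLOR_RGB2HSV)
    m=((h[...,0]>6)&(h[...,0]<18)&(h[...,1]>120)&(h[...,2]>90)&(X[...,0]>.2)&(X[...,0]<.75)&(X[...,1]<.4)&(X[...,1]>.1)&(abs(X[...,2]-.008)<.02))
    p=X[m][:,:2]*1000; print(n,len(p),cv2.minAreaRect(p.astype(np.float32)))
```

```text
4.45 [0.48246481 0.25033943 0.0135663 ] [-0.73295238 -0.49639655  5.37603931] 0.05569841582556857 64.00812149047852
top 18 ((441.6214599609375, 227.2869873046875), (11.211993217468262, 25.48103904724121), 17.007266998291016)
side 109 ((480.24847412109375, 244.463134765625), (100.8502426147461, 60.319828033447266), 10.402172088623047)
```

Emit:
step_arm --steps "0 0 0.3 0 0 0;0 0 0.7 0 0 0;-0.3 0 1 0 0 0;-0.4 -0.3 1 0 0 0;0 -1 0.3 0 0 -0.6"

```text
clock: 4.97
ee_pos: [0.4615, 0.2136, 0.1163]
orientation: [[0.99, 0.141, 0.007], [0.141, -0.99, 0.004], [0.007, -0.003, -1.0]]
ft_force: [1.2, 0.6, 0.4]
width: 0.0553
gripper_force: 63.6
```

Emit:
step_arm --steps "0 -1 0 0 0 -0.8;0 -1 0 0 0 -0.8;0 -1 0 0 0 -0.8;0 -1 0 0 0 -0.8;0.1 -1 0 0 0 0"

```text
clock: 5.38
ee_pos: [0.4626, 0.0598, 0.1113]
orientation: [[0.98, -0.198, 0.0], [-0.198, -0.98, 0.0], [0.0, -0.0, -1.0]]
ft_force: [1.0, -0.5, -0.7]
width: 0.0553
gripper_force: 63.6
```

Emit:
step_arm --steps "0.3 -1 0 0 0 0;0.4 -1 0 0 0 0;0.4 -1 0 0 0 0;0 0 0 0 0 0;0 0 0 0 0 0"

```text
clock: 5.8
ee_pos: [0.4966, -0.0302, 0.1114]
orientation: [[0.98, -0.199, 0.0], [-0.199, -0.98, 0.0], [-0.0, -0.0, -1.0]]
ft_force: [-0.6, 0.5, -0.6]
width: 0.0552
gripper_force: 63.6
```

Run:
```python
from h import *
s=ctrl.observe();print(s['clock'],s['ee_pos'],s['orientation'][:,0],s['width'],s['gripper_force'])
a=cap('top');b=cap('side')
A=cv2.resize(a['img'][160:240,220:320],(400,320),interpolation=cv2.INTER_CUBIC)
B=cv2.resize(b['img'][180:260,235:335],(400,320),interpolation=cv2.INTER_CUBIC)
save('g.png',np.hstack([A,B]),None,1)
```

```text
5.8 [ 0.49659039 -0.03017077  0.11140954] [ 9.80096607e-01 -1.98521137e-01 -3.96858088e-06] 0.05519516179315436 63.6205780506134
```

View pics/g.png

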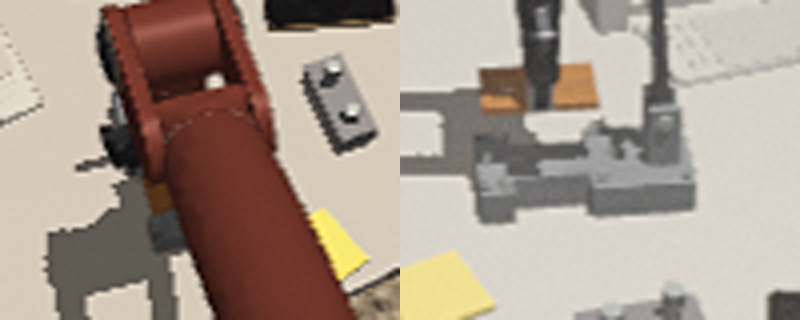

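The board is held level above the press: in the side half it spans columns 480–598, above the bed at 475–695. I'll measure the board against the press in the side camera.

Run:
```python
from h import *
c=load('side');o=load('top');X=cloud(c)
e1=np.array([.980,-.1985]);e2=np.array([.1985,.980])
h=cv2.cvtColor(c['img'],cv2.COLOR_RGB2HSV)
m=((h[...,0]>6)&(h[...,0]<18)&(h[...,1]>110)&(h[...,2]>60)&(X[...,0]>.4)&(X[...,0]<.6)&(abs(X[...,1]+.03)<.1)&(X[...,2]>.08))
p=X[m]*1000; print('board',len(p),cv2.minAreaRect(p[:,:2].astype(np.float32)),'z',np.percentile(p[:,2],[2,50,98]).round(1))
al=p[:,:2]@e1; print('along',np.sort(al)[[0,2,5,-6,-3,-1]].round(1),'across',np.sort(p[:,:2]@e2)[[0,3,-4,-1]].round(1))
g=(X[...,2]>.006)&(X[...,2]<.034)&(X[...,0]>.4)&(X[...,0]<.68)&(X[...,1]>-.16)&(X[...,1]<.02)
q=X[g]*1000; al=q[:,:2]@e1; ac=q[:,:2]@e2
k=ac<54-36
print('press side',k.sum(),'along',np.sort(al[k])[[0,2,5,10,-11,-6,-3,-1]].round(1),'across med right face',np.median(ac[k]).round(1))
k=(ac<54-15)&(ac>54-27);print('waist across',np.median(ac[k]),k.sum(),np.sort(al[k])[[5,-6]])
s=ctrl.observe();t=s['ee_pos'][:2]*1000;print('tcp along/across',t@e1,t@e2)
```

```text
board 269 ((467.2084045410156, -27.240211486816406), (116.69686889648438, 149.55838012695312), 78.1727066040039) z [101.3 108.2 438.5]
along [388.8 395.3 406.2 536.4 536.8 538.2] across [  7.3   8.3 118.5 124.3]
press side 254 along [412.9 419.2 422.1 427.9 618.  621.4 626.1 651.5] across med right face 11.2
waist across 31.032824910250067 113 [445.74198692 585.56424821]
tcp along/across 491.6297394911295 70.4862834874236
```

Run:
```python
from h import *
c=load('side');X=cloud(c)
e1=np.array([.980,-.1985]);e2=np.array([.1985,.980])
h=cv2.cvtColor(c['img'],cv2.COLOR_RGB2HSV)
m=((h[...,0]>6)&(h[...,0]<18)&(h[...,1]>110)&(h[...,2]>60)&(X[...,0]>.4)&(X[...,0]<.6)&(abs(X[...,1]+.03)<.06)&(X[...,2]>.095)&(X[...,2]<.118))
p=X[m]*1000; al=p[:,:2]@e1; ac=p[:,:2]@e2; top=p[:,2]>107
print('board along',np.sort(al)[[0,1,2,4,-5,-3,-2,-1]].round(1),'top across',np.sort(ac[top])[[0,2,4,-5,-3,-1]].round(1),'zmed',np.median(p[top,2]))
f=~top; print('right face across',np.median(ac[f]),f.sum())
X=cloud(c); q=X.reshape(-1,3)*1000; al=q[:,:2]@e1; ac=q[:,:2]@e2
k=(abs(ac-11.2)<2.5)&(q[:,2]>4)&(q[:,2]<35)&(al>400)&(al<680)
a=np.sort(al[k]); print('right face',k.sum(),a[[0,1,2,3,5]].round(1),a[[-6,-4,-3,-2,-1]].round(1)); i=np.diff(a).argmax(); print('gap',a[i],a[i+1])
```

```text
board along [441.5 443.8 444.3 445.1 536.4 536.8 537.7 538.2] top across [35.3 35.9 38.8 79.7 83.4 85.6] zmed 108.2931884585101
right face across 60.12324758572399 112
right face 150 [405.8 412.9 437.1 437.2 440.5] [618.  621.  621.2 621.4 642.4]
gap 464.9690398219053 530.3230685311278
```

Emit:
step_arm --steps "0.17 -0.53 -0.3 0 0 0;0 0 -0.6 0 0 0;0 0 -0.5 0 0 0;0 0 0 0 0 0;0 0 0 0 0 0"

```text
clock: 6.32
ee_pos: [0.5002, -0.0436, 0.0681]
orientation: [[0.981, -0.194, -0.003], [-0.194, -0.981, 0.001], [-0.003, -0.0, -1.0]]
ft_force: [-0.7, -0.2, -0.9]
width: 0.0557
gripper_force: 63.6
```

Run:
```python
from h import *
s=ctrl.observe();e1=np.array([.980,-.1985]);e2=np.array([.1985,.980])
t=s['ee_pos']*1000;print(t,t[:2]@e1,t[:2]@e2)
a=cap('top');b=cap('side')
A=cv2.resize(a['img'][170:230,240:300],(400,400),interpolation=cv2.INTER_CUBIC)
B=cv2.resize(b['img'][195:255,250:310],(400,400),interpolation=cv2.INTER_CUBIC)
save('i.png',np.hstack([A,B]),None,1)
```

```text
[500.23425713 -43.59378487  68.1408665 ] 498.88293828629423 56.574590867415765
```

View pics/i.png

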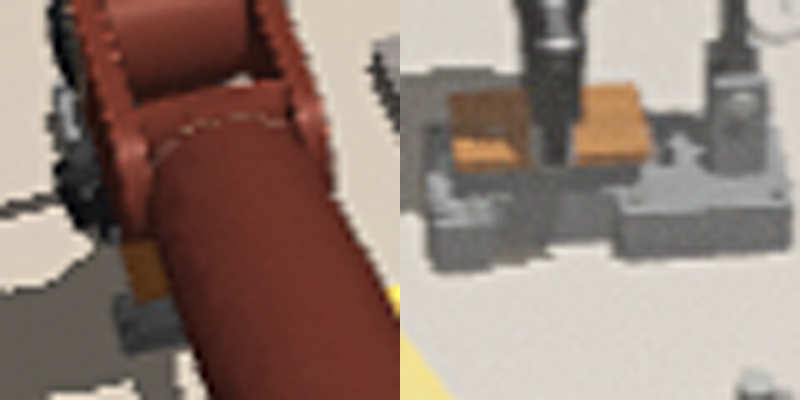

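The side half shows the board spanning columns 452–650 over a press spanning 428–792, which matches the nest to within about 1–2 mm. I'll lower it gently.

Emit:
step_arm --steps "0 0 -0.15 0 0 0;0 0 -0.1 0 0 0;0 0 0 0 0 0"

```text
clock: 6.67
ee_pos: [0.5013, -0.0448, 0.0614]
orientation: [[0.981, -0.195, -0.0], [-0.195, -0.981, 0.0], [-0.0, -0.0, -1.0]]
ft_force: [0.2, 0.4, -0.2]
width: 0.0554
gripper_force: 63.6
```

Emit:
step_arm --steps "0 0 -0.1 0 0 0;0 0 -0.1 0 0 0;0 0 0 0 0 0"

```text
clock: 6.92
ee_pos: [0.5011, -0.045, 0.0549]
orientation: [[0.981, -0.196, -0.001], [-0.196, -0.981, 0.0], [-0.001, 0.0, -1.0]]
ft_force: [0.6, -0.6, -0.3]
width: 0.0556
gripper_force: 63.6
```

```bash
cat > st.py <<'E'
from h import *
s=ctrl.observe();e1=np.array([.980,-.1985]);e2=np.array([.1985,.980])
t=s['ee_pos']*1000;print(round(s['clock'],2),t.round(1),'al/ac',(t[:2]@e1).round(1),(t[:2]@e2).round(1),s['ft_force'].round(1),s['moment'].round(2),s['width'])
E
python3 st.py
```

```text
6.92 [501.1 -45.   54.9] al/ac 500.0 55.4 [ 0.6 -0.6 -0.3] [-0.07  0.03 -0.02] 0.05556824069243384
```

Emit:
step_arm --steps "0 0 -0.1 0 0 0;0 0 0 0 0 0"

```text
clock: 7.08
ee_pos: [0.5013, -0.045, 0.0521]
orientation: [[0.981, -0.196, -0.001], [-0.196, -0.981, -0.0], [-0.001, 0.0, -1.0]]
ft_force: [-0.0, -1.3, -1.1]
width: 0.0555
gripper_force: 63.6
```

Emit:
step_arm --steps "0 0 -0.07 0 0 0;0 0 0 0 0 0"

```text
clock: 7.25
ee_pos: [0.5014, -0.0451, 0.0502]
orientation: [[0.981, -0.196, -0.0], [-0.196, -0.981, -0.0], [-0.0, 0.0, -1.0]]
ft_force: [-0.1, -1.8, 0.1]
width: 0.0553
gripper_force: 63.6
```

```bash
python3 st.py
```

```text
7.25 [501.4 -45.1  50.2] al/ac 500.3 55.4 [-0.1 -1.8  0.1] [-0.19 -0.1   0.03] 0.055339910645813534
```

Emit:
step_arm --steps "0 0 -0.05 0 0 0;0 0 0 0 0 0"

```text
clock: 7.42
ee_pos: [0.5016, -0.0451, 0.0496]
orientation: [[0.981, -0.196, -0.0], [-0.196, -0.981, -0.0], [-0.0, 0.0, -1.0]]
ft_force: [-1.7, -1.0, 4.5]
width: 0.0554
gripper_force: 64.2
```

Emit:
step_arm --steps "0 0 -0.05 0 0 0;0 0 0 0 0 0"

```text
clock: 7.58
ee_pos: [0.5017, -0.0451, 0.0495]
orientation: [[0.981, -0.195, -0.001], [-0.195, -0.981, -0.0], [-0.001, 0.0, -1.0]]
ft_force: [-8.0, 0.8, 14.5]
width: 0.0554
gripper_force: 65.4
```

```bash
python3 st.py
```

```text
7.58 [501.7 -45.1  49.5] al/ac 500.6 55.4 [-8.   0.8 14.5] [ 0.11  1.35 -0.01] 0.055387463865530236
```

Emit:
step_arm --steps "0 0 0.05 0 0 0;0 0 0 0 0 0;0 0 0 0 0 0;0 0 0 0 0 0;0 0 0 0 0 0" --hand 0.9

```text
clock: 8.0
ee_pos: [0.5012, -0.0448, 0.0486]
orientation: [[0.981, -0.196, -0.001], [-0.196, -0.981, 0.0], [-0.001, -0.0, -1.0]]
ft_force: [0.8, -0.6, -0.6]
width: 0.077
gripper_force: 0.0
```

```bash
python3 st.py
```

```text
8.0 [501.2 -44.8  48.6] al/ac 500.1 55.6 [ 0.8 -0.6 -0.6] [-0.04 -0.04  0.06] 0.07703544511831774
```

Emit:
step_arm --steps "0 0 0.4 0 0 0;0 0 1 0 0 0;0 0 1 0 0 0;0 -0.5 1 0 0 0;-0.3 -1 1 0 0 0"

```text
clock: 8.42
ee_pos: [0.4935, -0.0875, 0.1824]
orientation: [[0.981, -0.192, 0.002], [-0.192, -0.981, 0.001], [0.002, -0.001, -1.0]]
ft_force: [1.1, -1.0, 1.0]
width: 0.077
gripper_force: 0.0
```

Emit:
step_arm --steps "-0.5 -1 0 0 0 0;0 -1 0 0 0 0;0 -1 0 0 0 0;0 -1 0 0 0 0;0 0 0 0 0 0"

```text
clock: 8.83
ee_pos: [0.4777, -0.213, 0.1812]
orientation: [[0.98, -0.2, 0.001], [-0.2, -0.98, -0.003], [0.002, 0.003, -1.0]]
ft_force: [1.2, 0.5, -0.1]
width: 0.0767
gripper_force: 0.0
```

```bash
python3 st.py
python3 - <<'E'
from h import *
a=cap('top');b=cap('side')
A=cv2.resize(a['img'][160:240,230:330],(800//2,320),interpolation=cv2.INTER_CUBIC)
B=cv2.resize(b['img'][180:260,235:335],(400,320),interpolation=cv2.INTER_CUBIC)
save('j.png',np.hstack([A,B]),None,1)
e1=np.array([.980,-.1985]);e2=np.array([.1985,.980])
for n,c in(('top',a),('side',b)):
    X=cloud(c);h=cv2.cvtColor(c['img'],cv2.COLOR_RGB2HSV)
    m=((h[...,0]>6)&(h[...,0]<18)&(h[...,1]>110)&(h[...,2]>60)&(X[...,0]>.4)&(X[...,0]<.6)&(abs(X[...,1]+.04)<.06)&(X[...,2]>.02)&(X[...,2]<.07))
    p=X[m]*1000
    if len(p)>9:
        r=cv2.minAreaRect(p[:,:2].astype(np.float32)); print(n,len(p),r,np.array(r[0])@e1,np.array(r[0])@e2)
        q=p[p[:,2]>41]; A_=np.c_[q[:,:2]-q[:,:2].mean(0),np.ones(len(q))]; print(np.linalg.lstsq(A_,q[:,2],rcond=None)[0].round(3))
E
```

```text
8.83 [ 477.7 -213.   181.2] al/ac 510.5 -113.9 [ 1.2  0.5 -0.1] [ 0.02 -0.01  0.  ] 0.07672212161653379
top 296 ((502.7537841796875, -43.034847259521484), (60.20550537109375, 108.5308609008789), 76.49356079101562) 501.24112567710876 57.62247584533693
[1.4000e-02 1.6000e-02 4.6038e+01]
side 186 ((485.3861999511719, -44.45384216308594), (58.399742126464844, 66.92381286621094), 74.16302490234375) 484.50256362152095 52.78439537048341
[ 1.0000e-03 -1.2000e-02  4.4906e+01]
```

View pics/j.png

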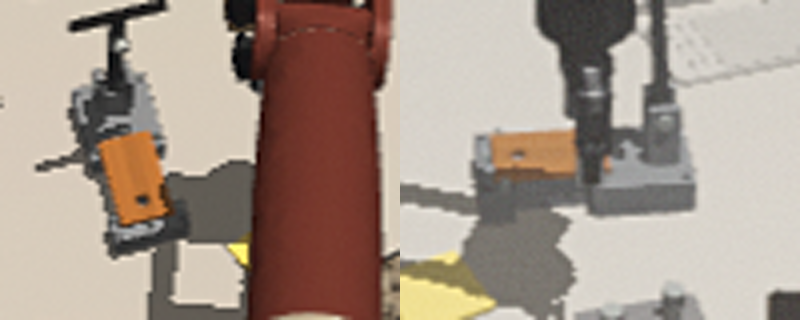

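The board lies flat and seated (top at z≈44 mm), with its hole at (143,199) in the left half and (517,152) in the right. Next is the long post.

Emit:
step_arm --steps "0.6 -0.4 0 0 0 0;0.8 -0.5 0 0 0 0;0.65 -0.37 -0.6 0 0 0;0 0 -1 0 0 0;0 0 -1 0 0 0" --hand 0.6

```text
clock: 9.35
ee_pos: [0.5416, -0.2467, 0.1029]
orientation: [[0.981, -0.194, 0.003], [-0.194, -0.981, -0.002], [0.004, 0.001, -1.0]]
ft_force: [0.4, 0.7, -0.2]
width: 0.0514
gripper_force: 0.0
```

Emit:
step_arm --steps "0 0 -0.4 0 0 0;0 0 0 0 0 0;0 0 0 0 0 0"

```text
clock: 9.6
ee_pos: [0.5392, -0.2459, 0.0899]
orientation: [[0.981, -0.195, -0.001], [-0.195, -0.981, 0.001], [-0.001, -0.001, -1.0]]
ft_force: [-0.2, -0.4, 0.3]
width: 0.0516
gripper_force: 0.0
```

```bash
python3 st.py
python3 - <<'E'
from h import *
b=cap('side');a=cap('top')
save('k.png',np.hstack([cv2.resize(c['img'][y:y+60,x:x+60],(400,400),interpolation=cv2.INTER_CUBIC) for c,x,y in((b,270,215),(a,270,150))]))
E
```

```text
9.6 [ 539.2 -245.9   89.9] al/ac 577.2 -133.9 [-0.2 -0.4  0.3] [0.06 0.02 0.  ] 0.05161052027159609
```

View pics/k.png

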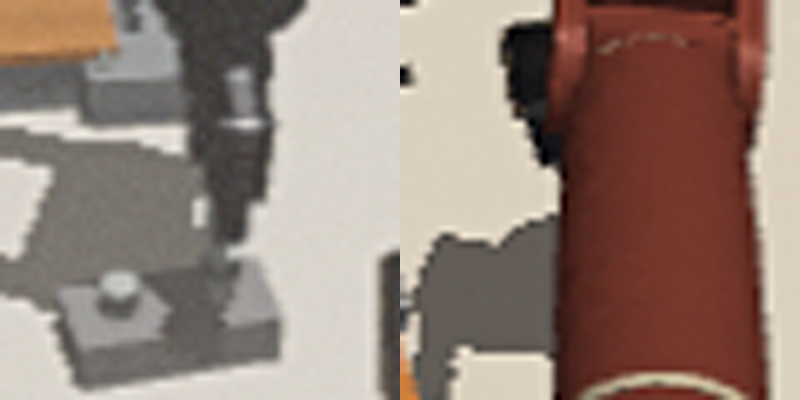

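The gripper stands over the far (long) post, with its fingertip at about (232,240); the short post is clear at (117,287). I'll descend and grasp.

Emit:
step_arm --steps "0 -0.17 -0.3 0 0 0;0 0 -0.5 0 0 0;0 0 -0.4 0 0 0;0 0 -0.17 0 0 0;0 0 0 0 0 0"

```text
clock: 10.12
ee_pos: [0.5383, -0.2515, 0.047]
orientation: [[0.981, -0.196, -0.002], [-0.196, -0.981, 0.002], [-0.003, -0.001, -1.0]]
ft_force: [-0.2, 1.2, 0.2]
width: 0.0512
gripper_force: 0.0
```

```bash
python3 st.py
```

```text
10.12 [ 538.3 -251.5   47. ] al/ac 577.4 -139.6 [-0.2  1.2  0.2] [0.02 0.03 0.01] 0.05120704522856395
```

Emit:
step_arm --steps "0 0 0 0 0 0;0 0 0 0 0 0;0 0 0 0 0 0;0 0 0 0 0 0;0 0 0 0 0 0" --hand 0 --grip_force 30

```text
clock: 10.53
ee_pos: [0.5399, -0.2531, 0.0498]
orientation: [[0.981, -0.196, 0.001], [-0.196, -0.981, -0.002], [0.002, 0.002, -1.0]]
ft_force: [-0.4, -4.0, 2.4]
width: 0.0172
gripper_force: 29.3
```

```bash
python3 st.py
```

```text
10.53 [ 539.9 -253.1   49.8] al/ac 579.3 -140.8 [-0.4 -4.   2.4] [-0.66  0.13 -0.  ] 0.017209965681531363
```

Emit:
step_arm --steps "0 0 0 0 0 0;0 0 0.4 0 0 0;0 0 0.8 0 0 0;0 0 1 0 0 0;-0.3 0.5 0.5 0 0 0" --grip_force 40

```text
clock: 10.95
ee_pos: [0.5324, -0.2386, 0.1334]
orientation: [[0.98, -0.197, 0.005], [-0.197, -0.98, -0.002], [0.005, 0.001, -1.0]]
ft_force: [0.9, 0.3, 1.4]
width: 0.0166
gripper_force: 39.0
```

Emit:
step_arm --steps "-0.4 1 0 0 0 0;-0.5 1 0 0 0 0;-0.5 1 0 0 0 0;-0.3 1 0 0 0 0;-0.2 1 0 0 0 0"

```text
clock: 11.37
ee_pos: [0.4718, -0.0849, 0.1292]
orientation: [[0.981, -0.196, -0.001], [-0.196, -0.981, 0.002], [-0.001, -0.002, -1.0]]
ft_force: [1.5, 0.4, 0.9]
width: 0.0166
gripper_force: 39.0
```

Emit:
step_arm --steps "0 1 0 0 0 0;0 0.65 0 0 0 0;0 0 0 0 0 0;0 0 0 0 0 0"

```text
clock: 11.7
ee_pos: [0.4729, -0.0363, 0.1295]
orientation: [[0.981, -0.193, -0.001], [-0.193, -0.981, 0.001], [-0.001, -0.001, -1.0]]
ft_force: [0.1, 0.3, 0.3]
width: 0.0165
gripper_force: 39.1
```

```bash
python3 st.py
```

```text
11.7 [472.9 -36.3 129.5] al/ac 470.7 58.3 [0.1 0.3 0.3] [-0.02 -0.02 -0.03] 0.016507152584521578
```

Emit:
step_arm --steps "0 -0.1 -0.4 0 0 0;0 0 -0.5 0 0 0;0 0 -0.3 0 0 0;0 0 0 0 0 0;0 0 0 0 0 0"

```text
clock: 12.12
ee_pos: [0.4725, -0.041, 0.0925]
orientation: [[0.98, -0.197, -0.003], [-0.197, -0.98, 0.001], [-0.003, -0.0, -1.0]]
ft_force: [-0.2, -0.3, -0.7]
width: 0.0165
gripper_force: 39.1
```

```bash
python3 st.py
python3 - <<'E'
from h import *
b=cap('side');a=cap('top')
save('l.png',np.hstack([cv2.resize(c['img'][y:y+50,x:x+50],(400,400),interpolation=cv2.INTER_CUBIC) for c,x,y in((b,245,185),(a,245,185))]))
E
```

```text
12.12 [472.5 -41.   92.5] al/ac 471.2 53.6 [-0.2 -0.3 -0.7] [-0.01  0.07  0.03] 0.016464314411570896
```

View pics/l.png

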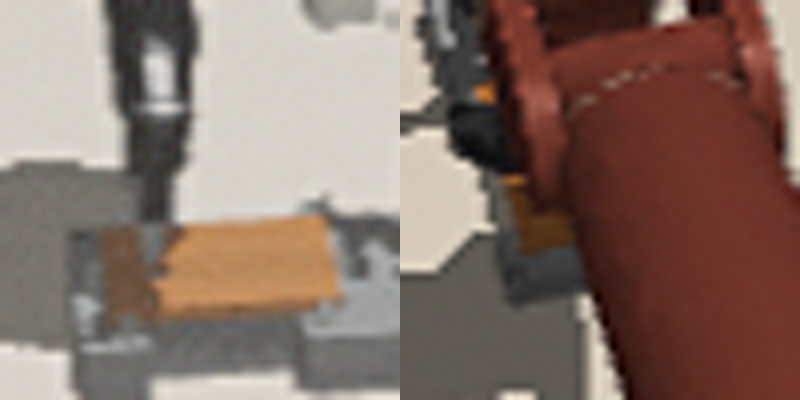

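The finger and post stand over the hole end of the board, with the fingertip at about (155,215) and the stem hidden behind it. I'll correct y slightly and go in by feel.

Emit:
step_arm --steps "0 0.05 -0.1 0 0 0;0 0 -0.1 0 0 0;0 0 0 0 0 0"

```text
clock: 12.47
ee_pos: [0.4732, -0.0388, 0.0874]
orientation: [[0.981, -0.196, -0.0], [-0.196, -0.981, 0.0], [-0.0, -0.0, -1.0]]
ft_force: [0.5, -0.1, -1.0]
width: 0.0169
gripper_force: 39.0
```

Emit:
step_arm --steps "0 0 -0.1 0 0 0;0 0 -0.07 0 0 0;0 0 0 0 0 0"

```text
clock: 12.72
ee_pos: [0.4732, -0.0388, 0.0822]
orientation: [[0.981, -0.196, -0.0], [-0.196, -0.981, 0.0], [-0.0, -0.0, -1.0]]
ft_force: [0.8, 0.2, -0.9]
width: 0.0166
gripper_force: 39.0
```

```bash
python3 st.py
```

```text
12.72 [473.2 -38.8  82.2] al/ac 471.4 55.9 [ 0.8  0.2 -0.9] [-0.02  0.    0.01] 0.016608670931664828
```

Emit:
step_arm --steps "0 0 -0.1 0 0 0;0 0 -0.1 0 0 0;0 0 0 0 0 0"

```text
clock: 12.97
ee_pos: [0.473, -0.0389, 0.0759]
orientation: [[0.981, -0.196, -0.001], [-0.196, -0.981, 0.0], [-0.001, 0.0, -1.0]]
ft_force: [0.6, -0.0, -0.5]
width: 0.0165
gripper_force: 38.9
```

Emit:
step_arm --steps "0 0 -0.1 0 0 0;0 0 -0.1 0 0 0;0 0 0 0 0 0"

```text
clock: 13.22
ee_pos: [0.473, -0.0389, 0.0699]
orientation: [[0.981, -0.196, -0.001], [-0.196, -0.981, 0.0], [-0.001, -0.0, -1.0]]
ft_force: [1.2, -0.7, -0.8]
width: 0.0169
gripper_force: 38.9
```

```bash
python3 st.py
```

```text
13.22 [473.  -38.9  69.9] al/ac 471.3 55.8 [ 1.2 -0.7 -0.8] [ 0.05 -0.19  0.04] 0.016916207307706054
```

Emit:
step_arm --steps "0 0 -0.1 0 0 0;0 0 0 0 0 0"

```text
clock: 13.38
ee_pos: [0.4731, -0.0389, 0.0671]
orientation: [[0.981, -0.196, -0.0], [-0.196, -0.981, 0.0], [-0.0, -0.0, -1.0]]
ft_force: [0.4, 0.2, -0.6]
width: 0.0167
gripper_force: 38.9
```

Emit:
step_arm --steps "0 0 -0.05 0 0 0;0 0 0 0 0 0"

```text
clock: 13.55
ee_pos: [0.4733, -0.0389, 0.0659]
orientation: [[0.981, -0.196, -0.0], [-0.196, -0.981, 0.0], [-0.0, -0.0, -1.0]]
ft_force: [0.5, -0.2, -0.6]
width: 0.0168
gripper_force: 38.9
```

```bash
python3 st.py
```

```text
13.55 [473.3 -38.9  65.9] al/ac 471.5 55.8 [ 0.5 -0.2 -0.6] [ 0.01 -0.05 -0.03] 0.01677780216937241
```

Emit:
step_arm --steps "0 0 0 0 0 0;0 0 0 0 0 0;0 0 0 0 0 0;0 0 0 0 0 0" --hand 0.4

```text
clock: 13.88
ee_pos: [0.4734, -0.039, 0.0662]
orientation: [[0.981, -0.196, 0.0], [-0.196, -0.981, -0.0], [0.0, 0.0, -1.0]]
ft_force: [-0.1, -0.5, 0.8]
width: 0.034
gripper_force: 0.0
```

Emit:
step_arm --steps "0 0 0.3 0 0 0;0 0 0.7 0 0 0;0 0 1 0 0 0;0 0 1 0 0 0;-0.3 0.5 1 0 0 0"

```text
clock: 14.3
ee_pos: [0.4649, -0.0252, 0.1884]
orientation: [[0.98, -0.198, 0.001], [-0.198, -0.98, -0.001], [0.001, 0.001, -1.0]]
ft_force: [0.7, 0.3, 1.3]
width: 0.0341
gripper_force: 0.0
```

```bash
python3 st.py
python3 - <<'E'
from h import *
e1=np.array([.980,-.1985]);e2=np.array([.1985,.980])
for n in('top','side'):
    X=cloud(cap(n)).reshape(-1,3)*1000; al=X[:,:2]@e1; ac=X[:,:2]@e2
    k=(abs(al-471)<20)&(abs(ac-55)<20)&(X[:,2]>48)&(X[:,2]<95)
    print(n,k.sum(),np.sort(X[k,2])[-6:].round(1),al[k].mean(),ac[k].mean())
E
```

```text
14.3 [464.9 -25.2 188.4] al/ac 460.7 67.6 [0.7 0.3 1.3] [-0.02 -0.05  0.04] 0.034141025063283995
top 6 [48.6 49.6 62.2 65.7 66.  71.3] 466.19587077333455 67.7937354826189
side 43 [71.6 72.3 72.8 72.8 75.  75.8] 468.52174753873203 52.49403755219219
```

The post rests on the plug with its knob top at about 72 mm. Now I'll turn the tool 90° and rise to grip the lever bar off-centre on the right side.

Emit:
step_arm --steps "0 0 0.8 0 0 1;0 0 0.8 0 0 1;0 0 0.8 0 0 1;0 0 0.8 0 0 1;0 0 0.6 0 0 1" --hand 0.55

```text
clock: 14.82
ee_pos: [0.4645, -0.024, 0.3023]
orientation: [[0.945, 0.326, 0.002], [0.326, -0.945, -0.0], [0.002, 0.001, -1.0]]
ft_force: [0.4, 0.0, 0.9]
width: 0.047
gripper_force: 0.0
```

Emit:
step_arm --steps "0 -0.5 0 0 0 1;0 -0.5 0 0 0 1;0 -0.4 0 0 0 1;0 -0.4 0 0 0 1;0 -0.3 0 0 0 1"

```text
clock: 15.23
ee_pos: [0.4641, -0.0878, 0.2999]
orientation: [[0.656, 0.755, -0.001], [0.755, -0.656, -0.0], [-0.0, -0.0, -1.0]]
ft_force: [0.7, -0.5, 0.1]
width: 0.0467
gripper_force: 0.0
```

Emit:
step_arm --steps "0.5 0 0 0 0 1;0.5 0 0 0 0 1;0.5 0 0 0 0 1;0.5 0 0 0 0 1;0.5 0 0 0 0 1"

```text
clock: 15.65
ee_pos: [0.5398, -0.087, 0.2997]
orientation: [[0.191, 0.982, -0.001], [0.982, -0.191, 0.0], [-0.0, -0.001, -1.0]]
ft_force: [-0.3, 0.4, -0.1]
width: 0.0471
gripper_force: 0.0
```

Emit:
step_arm --steps "0.5 0 0 0 0 0;0.4 0 0 0 0 0;0 0 0 0 0 0;0 0 0 0 0 0"

```text
clock: 15.98
ee_pos: [0.5662, -0.0869, 0.2995]
orientation: [[0.195, 0.981, -0.002], [0.981, -0.195, 0.0], [-0.0, -0.002, -1.0]]
ft_force: [-0.7, 0.6, 0.1]
width: 0.0472
gripper_force: 0.0
```

```bash
python3 st.py
python3 - <<'E'
from h import *
e1=np.array([.980,-.1985]);e2=np.array([.1985,.980])
s=ctrl.observe();print(s['q'],s['orientation'].round(3).tolist())
for n in('top','side'):
    X=cloud(cap(n)).reshape(-1,3)*1000; al=X[:,:2]@e1; ac=X[:,:2]@e2
    k=(abs(al-583)<25)&(abs(ac-55)<60)&(X[:,2]>235)&(X[:,2]<264)
    print(n,k.sum(),np.percentile(X[k,2],[10,50,90]).round(1),np.percentile(al[k],[10,50,90]).round(1),np.percentile(ac[k],[2,98]).round(1))
E
```

```text
15.98 [566.2 -86.9 299.5] al/ac 572.1 27.2 [-0.7  0.6  0.1] [ 0.04 -0.01 -0.01] 0.04724930640213685
[-1.61690118e+01 -5.54836974e+00  9.57076331e+01 -9.91264447e-03
  8.99312851e+01 -4.89844389e+00] [[0.195, 0.981, -0.002], [0.981, -0.195, 0.0], [-0.0, -0.002, -1.0]]
top 47 [241.8 252.4 257.2] [578.6 583.  587.7] [ 45.6 104. ]
side 73 [248.2 254.  257.6] [578.5 582.6 587.6] [ 2.3 96.5]
```

Emit:
step_arm --steps "0.36 -0.1 0 0 0 0;0 0 0 0 0 0;0 0 -0.6 0 0 0;0 0 -0.7 0 0 0;0 0 -0.45 0 0 0"

```text
clock: 16.5
ee_pos: [0.576, -0.0898, 0.246]
orientation: [[0.196, 0.981, -0.002], [0.981, -0.196, 0.0], [0.0, -0.002, -1.0]]
ft_force: [0.5, 0.4, -1.0]
width: 0.0472
gripper_force: 0.0
```

Emit:
step_arm --steps "0 0 -0.1 0 0 0;0 0 0 0 0 0"

```text
clock: 16.67
ee_pos: [0.576, -0.0897, 0.243]
orientation: [[0.196, 0.981, -0.003], [0.981, -0.196, 0.001], [0.0, -0.003, -1.0]]
ft_force: [0.0, -0.1, 0.3]
width: 0.047
gripper_force: 0.0
```

```bash
python3 st.py
```

```text
16.67 [576.  -89.7 243. ] al/ac 582.3 26.4 [ 0.  -0.1  0.3] [-0.02 -0.    0.03] 0.04701988356313557
```

Emit:
step_arm --steps "0 0 0 0 0 0;0 0 0 0 0 0;0 0 0 0 0 0;0 0 0 0 0 0;0 0 0 0 0 0" --hand 0 --grip_force 30

```text
clock: 17.08
ee_pos: [0.5779, -0.0902, 0.2463]
orientation: [[0.196, 0.981, 0.003], [0.981, -0.196, -0.001], [-0.0, 0.003, -1.0]]
ft_force: [1.0, -0.3, 2.8]
width: 0.0108
gripper_force: 29.4
```

```bash
python3 st.py
```

```text
17.08 [577.9 -90.2 246.3] al/ac 584.3 26.3 [ 1.  -0.3  2.8] [ 0.02 -0.1   0.  ] 0.010842753887215546
```

Run:
```python
import numpy as np
al=np.radians(4.18+np.linspace(0,85.94,31))
x=-165*np.sin(al);z=165*np.cos(al)
for i in range(0,30,5):
    print(';'.join('%.3f %.3f %.3f 0 0 0'%(d*.980/30,-d*.1985/30,e/30) for d,e in zip(np.diff(x)[i:i+5],np.diff(z)[i:i+5])), ' pos',x[i+5].round(1),z[i+5].round(1))
```

```text
-0.268 0.054 -0.027 0 0 0;-0.267 0.054 -0.041 0 0 0;-0.264 0.054 -0.054 0 0 0;-0.261 0.053 -0.067 0 0 0;-0.258 0.052 -0.081 0 0 0  pos -52.4 156.5
-0.253 0.051 -0.094 0 0 0;-0.248 0.050 -0.107 0 0 0;-0.243 0.049 -0.119 0 0 0;-0.237 0.048 -0.131 0 0 0;-0.230 0.047 -0.143 0 0 0  pos -89.4 138.7
-0.223 0.045 -0.155 0 0 0;-0.215 0.044 -0.166 0 0 0;-0.206 0.042 -0.177 0 0 0;-0.198 0.040 -0.187 0 0 0;-0.188 0.038 -0.197 0 0 0  pos -121.0 112.2
-0.178 0.036 -0.206 0 0 0;-0.168 0.034 -0.215 0 0 0;-0.157 0.032 -0.223 0 0 0;-0.146 0.030 -0.231 0 0 0;-0.135 0.027 -0.238 0 0 0  pos -145.0 78.8
-0.123 0.025 -0.245 0 0 0;-0.111 0.022 -0.251 0 0 0;-0.098 0.020 -0.256 0 0 0;-0.086 0.017 -0.261 0 0 0;-0.073 0.015 -0.265 0 0 0  pos -160.0 40.5
-0.060 0.012 -0.268 0 0 0;-0.046 0.009 -0.271 0 0 0;-0.033 0.007 -0.273 0 0 0;-0.020 0.004 -0.274 0 0 0;-0.006 0.001 -0.275 0 0 0  pos -165.0 -0.3
```

Emit:
step_arm --steps "-0.27 0.05 -0.03 0 0 0;-0.27 0.05 -0.04 0 0 0;-0.26 0.05 -0.05 0 0 0;-0.26 0.05 -0.07 0 0 0;-0.26 0.05 -0.08 0 0 0" --grip_force 40

```text
clock: 17.5
ee_pos: [0.5369, -0.0821, 0.2365]
orientation: [[0.196, 0.981, 0.001], [0.981, -0.196, 0.0], [0.0, 0.001, -1.0]]
ft_force: [3.8, 1.6, 2.3]
width: 0.0103
gripper_force: 40.7
```

```bash
python3 st.py
```

```text
17.5 [536.9 -82.1 236.5] al/ac 542.5 26.1 [3.8 1.6 2.3] [ 0.1  -0.91  0.04] 0.01034611111517078
```

Emit:
step_arm --steps "-0.25 0.05 -0.09 0 0 0;-0.25 0.05 -0.11 0 0 0;-0.24 0.05 -0.12 0 0 0;-0.24 0.05 -0.13 0 0 0;-0.23 0.05 -0.14 0 0 0"

```text
clock: 17.92
ee_pos: [0.5005, -0.075, 0.2183]
orientation: [[0.196, 0.981, 0.0], [0.981, -0.196, -0.0], [-0.0, 0.0, -1.0]]
ft_force: [4.3, -0.5, 1.3]
width: 0.0102
gripper_force: 39.9
```

```bash
python3 st.py
```

```text
17.92 [500.5 -75.  218.3] al/ac 505.4 25.9 [ 4.3 -0.5  1.3] [-0.17 -1.02  0.03] 0.010168108043346075
```

Emit:
step_arm --steps "-0.22 0.05 -0.15 0 0 0;-0.21 0.04 -0.17 0 0 0;-0.21 0.04 -0.18 0 0 0;-0.2 0.04 -0.19 0 0 0;-0.19 0.04 -0.2 0 0 0"

```text
clock: 18.33
ee_pos: [0.4699, -0.0689, 0.1915]
orientation: [[0.196, 0.981, 0.001], [0.981, -0.196, -0.001], [-0.001, 0.001, -1.0]]
ft_force: [-0.9, -0.6, 4.2]
width: 0.0107
gripper_force: 39.4
```

Emit:
step_arm --steps "-0.18 0.04 -0.2 0 0 0;-0.17 0.03 -0.21 0 0 0;-0.16 0.03 -0.22 0 0 0;-0.15 0.03 -0.23 0 0 0;-0.13 0.03 -0.24 0 0 0"

```text
clock: 18.75
ee_pos: [0.4473, -0.0644, 0.1587]
orientation: [[0.196, 0.981, 0.004], [0.981, -0.196, -0.002], [-0.001, 0.004, -1.0]]
ft_force: [7.8, -3.9, 0.6]
width: 0.0104
gripper_force: 39.0
```

```bash
python3 st.py
```

```text
18.75 [447.3 -64.4 158.7] al/ac 451.2 25.7 [ 7.8 -3.9  0.6] [-0.69 -1.64 -0.02] 0.01040677134617789
```

Emit:
step_arm --steps "-0.12 0.02 -0.24 0 0 0;-0.11 0.02 -0.25 0 0 0;-0.1 0.02 -0.26 0 0 0;-0.09 0.02 -0.26 0 0 0;-0.07 0.01 -0.26 0 0 0" --grip_force 60

```text
clock: 19.17
ee_pos: [0.4339, -0.0617, 0.1219]
orientation: [[0.196, 0.981, 0.007], [0.981, -0.196, -0.002], [-0.0, 0.007, -1.0]]
ft_force: [7.5, -1.6, 2.3]
width: 0.01
gripper_force: 58.5
```

```bash
python3 st.py
```

```text
19.17 [433.9 -61.7 121.9] al/ac 437.4 25.6 [ 7.5 -1.6  2.3] [-0.38 -1.47 -0.04] 0.010028775275273379
```

Emit:
step_arm --steps "-0.06 0.01 -0.26 0 0 0;-0.04 0.01 -0.26 0 0 0;-0.03 0.01 -0.26 0 0 0;0 0 0 0 0 0"

```text
clock: 19.5
ee_pos: [0.4304, -0.061, 0.0984]
orientation: [[0.196, 0.981, 0.008], [0.981, -0.196, -0.002], [-0.001, 0.008, -1.0]]
ft_force: [8.2, -3.0, 4.5]
width: 0.0099
gripper_force: 58.7
```

```bash
python3 st.py
```

```text
19.5 [430.4 -61.   98.4] al/ac 433.9 25.6 [ 8.2 -3.   4.5] [-0.54 -1.64 -0.02] 0.009936774426654086
```

Emit:
step_arm --steps "-0.02 0 -0.25 0 0 0;0 0 -0.2 0 0 0;0 0 0 0 0 0"

```text
clock: 19.75
ee_pos: [0.43, -0.061, 0.0867]
orientation: [[0.196, 0.981, 0.006], [0.981, -0.196, -0.002], [-0.0, 0.006, -1.0]]
ft_force: [4.6, -1.1, 12.2]
width: 0.0094
gripper_force: 60.6
```

Emit:
step_arm --steps "0 0 -0.1 0 0 0;0 0 0 0 0 0"

```text
clock: 19.92
ee_pos: [0.4301, -0.061, 0.086]
orientation: [[0.196, 0.981, 0.004], [0.981, -0.196, -0.001], [-0.0, 0.005, -1.0]]
ft_force: [-4.5, 1.2, 26.0]
width: 0.0097
gripper_force: 62.2
```

```bash
python3 st.py
```

```text
19.92 [430.1 -61.   86. ] al/ac 433.6 25.5 [-4.5  1.2 26. ] [0.13 0.62 0.01] 0.009746818313195953
```

Emit:
step_arm --steps "0 0 -0.1 0 0 0;0 0 0 0 0 0"

```text
clock: 20.08
ee_pos: [0.4302, -0.0612, 0.0854]
orientation: [[0.195, 0.981, 0.002], [0.981, -0.195, -0.001], [-0.001, 0.003, -1.0]]
ft_force: [-13.5, 3.0, 42.6]
width: 0.0095
gripper_force: 63.9
```

```bash
python3 st.py
python3 - <<'E'
from h import *
e1=np.array([.980,-.1985]);e2=np.array([.1985,.980])
X=cloud(cap('side')).reshape(-1,3)*1000; al=X[:,:2]@e1; ac=X[:,:2]@e2
k=(abs(ac-52)<10)&(al>480)&(al<570)&(X[:,2]>60)&(X[:,2]<160)
print(k.sum(),np.polyfit(al[k],X[k,2],1),[ (a,np.median(X[k&(abs(al-a)<6),2]).round(1)) for a in range(485,570,12)])
E
```

```text
20.08 [430.2 -61.2  85.4] al/ac 433.7 25.5 [-13.5   3.   42.6] [0.49 2.09 0.07] 0.009484098035130627
128 [5.07275369e-03 8.59445883e+01] [(485, np.float64(89.7)), (497, np.float64(88.9)), (509, np.float64(90.1)), (521, np.float64(88.8)), (533, np.float64(90.0)), (545, np.float64(90.5)), (557, np.float64(89.9)), (569, np.float64(90.5))]
```

The lever is level (slope ≈0.005) and hard against its stop. I'll take it back up along the arc.

Emit:
step_arm --steps "0 0 0.3 0 0 0;0.02 0 0.27 0 0 0;0.03 -0.01 0.27 0 0 0;0.05 -0.01 0.27 0 0 0;0.06 -0.01 0.27 0 0 0" --grip_force 40

```text
clock: 20.55
ee_pos: [0.4333, -0.0616, 0.1199]
orientation: [[0.196, 0.981, 0.004], [0.981, -0.196, -0.001], [-0.0, 0.004, -1.0]]
ft_force: [10.6, -3.4, -4.2]
width: 0.01
gripper_force: 59.8
```

Emit:
step_arm --steps "0.07 -0.01 0.26 0 0 0;0.09 -0.02 0.26 0 0 0;0.1 -0.02 0.26 0 0 0;0.11 -0.02 0.25 0 0 0;0.12 -0.02 0.25 0 0 0"

```text
clock: 20.97
ee_pos: [0.4454, -0.0639, 0.1563]
orientation: [[0.196, 0.981, -0.004], [0.981, -0.196, -0.0], [-0.001, -0.004, -1.0]]
ft_force: [3.6, -3.8, -4.8]
width: 0.0099
gripper_force: 59.4
```

```bash
python3 st.py
```

```text
20.97 [445.4 -63.9 156.3] al/ac 449.2 25.8 [ 3.6 -3.8 -4.8] [-0.52  0.03  0.08] 0.009923736855675082
```

Emit:
step_arm --steps "0.13 -0.03 0.24 0 0 0;0.15 -0.03 0.23 0 0 0;0.16 -0.03 0.22 0 0 0;0.17 -0.03 0.21 0 0 0;0.18 -0.04 0.2 0 0 0"

```text
clock: 21.38
ee_pos: [0.466, -0.068, 0.1906]
orientation: [[0.195, 0.981, -0.016], [0.981, -0.195, 0.002], [-0.001, -0.016, -1.0]]
ft_force: [-19.8, 1.4, 14.5]
width: 0.01
gripper_force: 59.2
```

Emit:
step_arm --steps "0.19 -0.04 0.2 0 0 0;0.2 -0.04 0.19 0 0 0;0.21 -0.04 0.18 0 0 0;0.21 -0.04 0.17 0 0 0;0.22 -0.05 0.15 0 0 0"

```text
clock: 21.8
ee_pos: [0.4986, -0.0744, 0.222]
orientation: [[0.195, 0.981, -0.01], [0.981, -0.195, 0.001], [-0.001, -0.01, -1.0]]
ft_force: [-22.7, 2.8, 31.9]
width: 0.01
gripper_force: 60.7
```

```bash
python3 st.py
```

```text
21.8 [498.6 -74.4 222. ] al/ac 503.4 26.0 [-22.7   2.8  31.9] [ 0.5   3.68 -0.01] 0.01003058305523351
```

Emit:
step_arm --steps "-0.02 0 0.1 0 0 0;0.23 -0.05 0.14 0 0 0;0.24 -0.05 0.13 0 0 0;0.24 -0.05 0.12 0 0 0;0.25 -0.05 0.11 0 0 0"

```text
clock: 22.22
ee_pos: [0.5291, -0.0806, 0.2389]
orientation: [[0.195, 0.981, -0.003], [0.981, -0.195, 0.001], [0.0, -0.003, -1.0]]
ft_force: [-8.4, 2.8, 14.6]
width: 0.0094
gripper_force: 59.6
```

```bash
python3 st.py
```

```text
22.22 [529.1 -80.6 238.9] al/ac 534.5 26.1 [-8.4  2.8 14.6] [0.27 2.06 0.04] 0.009433306707094594
```

Emit:
step_arm --steps "0.25 -0.05 0.12 0 0 0;0.26 -0.05 0.09 0 0 0;0.26 -0.05 0.07 0 0 0;0.26 -0.05 0.06 0 0 0;0.27 -0.05 0.04 0 0 0"

```text
clock: 22.63
ee_pos: [0.5686, -0.0883, 0.2484]
orientation: [[0.196, 0.981, -0.002], [0.981, -0.196, 0.0], [0.0, -0.002, -1.0]]
ft_force: [-1.4, -0.3, 8.3]
width: 0.0097
gripper_force: 61.6
```

Emit:
step_arm --steps "0.2 -0.04 0.02 0 0 0;0 0 0 0 0 0;0 0 0 0 0 0"

```text
clock: 22.88
ee_pos: [0.575, -0.0896, 0.2491]
orientation: [[0.196, 0.981, -0.0], [0.981, -0.196, 0.0], [0.0, -0.0, -1.0]]
ft_force: [-1.6, -0.0, 7.5]
width: 0.0097
gripper_force: 61.6
```

```bash
python3 st.py
```

```text
22.88 [575.  -89.6 249.1] al/ac 581.3 26.4 [-1.6 -0.   7.5] [-0.05  0.65 -0.08] 0.009691476659095333
```

Emit:
step_arm --steps "0.08 -0.02 0 0 0 0;0 0 0 0 0 0"

```text
clock: 23.05
ee_pos: [0.5772, -0.09, 0.2493]
orientation: [[0.196, 0.981, -0.001], [0.981, -0.196, 0.001], [0.001, -0.001, -1.0]]
ft_force: [-2.7, 0.4, 8.3]
width: 0.0098
gripper_force: 61.7
```

Emit:
step_arm --steps "0 0 0 0 0 0;0 0 0 0 0 0;0 0 0 0 0 0;0 0 0 0 0 0;0 0 0 0 0 0" --hand 0.55

```text
clock: 23.47
ee_pos: [0.5768, -0.0901, 0.2468]
orientation: [[0.196, 0.981, -0.001], [0.981, -0.196, 0.001], [0.0, -0.001, -1.0]]
ft_force: [-0.4, -0.0, 0.0]
width: 0.0472
gripper_force: 0.0
```

Emit:
step_arm --steps "0 0 0.4 0 0 0;0 0 0.8 0 0 0;0 0 0.8 0 0 0;-0.5 -0.5 0 0 0 0;-0.7 -0.8 0 0 0 0"

```text
clock: 23.88
ee_pos: [0.5425, -0.1286, 0.3112]
orientation: [[0.192, 0.981, 0.005], [0.981, -0.192, -0.001], [-0.0, 0.005, -1.0]]
ft_force: [-0.5, -0.1, -0.0]
width: 0.047
gripper_force: 0.0
```

Emit:
step_arm --steps "-0.7 -1 0 0 0 0;-0.7 -1 0 0 0 0;0 -1 0 0 0 0;0 -1 0 0 0 0;0 0 0 0 0 0"

```text
clock: 24.3
ee_pos: [0.4984, -0.2535, 0.3085]
orientation: [[0.201, 0.98, 0.0], [0.98, -0.201, -0.002], [-0.002, 0.001, -1.0]]
ft_force: [-0.0, 1.3, 0.5]
width: 0.047
gripper_force: 0.0
```

```bash
python3 st.py
python3 - <<'E'
from h import *
e1=np.array([.980,-.1985]);e2=np.array([.1985,.980])
for n in('top','side'):
    c=cap(n);X=cloud(c).reshape(-1,3)*1000; al=X[:,:2]@e1; ac=X[:,:2]@e2
    k=(abs(al-471)<14)&(abs(ac-53)<14)&(X[:,2]>48)&(X[:,2]<95)
    print(n,'knob',k.sum(),np.sort(X[k,2])[-8:].round(1),al[k].mean(),ac[k].mean())
    k=(abs(al-583)<30)&(abs(ac-55)<60)&(X[:,2]>235)&(X[:,2]<264)
    print('bar',k.sum(),np.percentile(X[k,2],[50]),np.percentile(al[k],[10,50,90]).round(1))
    for nm,x,y in(('long',539,-251),('short',490,-250)):
        k=(np.hypot(X[:,0]-x,X[:,1]-y)<14)&(X[:,2]>20)&(X[:,2]<80); print(nm,k.sum(),np.percentile(X[k,2],[50,98]) if k.any() else '')
    save('m_%s.png'%n,c['img'],None,1)
t,s=load('top')['img'],load('side')['img']
save('m.png',np.hstack([cv2.resize(i[y:y+75,x:x+75],(400,400),interpolation=cv2.INTER_CUBIC) for i,x,y in((s,240,180),(t,235,160))]))
E
```

```text
24.3 [ 498.4 -253.5  308.5] al/ac 538.7 -149.5 [-0.   1.3  0.5] [ 0.04 -0.04 -0.09] 0.04700930273357326
top knob 22 [60.1 60.6 60.9 61.2 62.3 62.3 64.4 65. ] 468.99144535063806 58.278860014913406
bar 81 [252.45800727] [578.1 582.9 588.4]
long 5 [27.64752713 30.36793929]
short 0 
side knob 33 [61.9 62.4 63.2 63.5 63.9 64.8 65.4 66.6] 470.0541722539281 52.300444874216524
bar 5 [252.0703142] [579.1 580.8 582.5]
long 38 [28.68805211 34.68520764]
short 49 [37.67682034 49.44272391]
```

Run:
```python
from h import *
e1=np.array([.980,-.1985]);e2=np.array([.1985,.980])
for n,o in(('top',(469.5,57)),('side',(470,52.5))):
    D=[];c=None
    for i in range(8):
        c=ctrl.capture(n); D.append(c['depth'])
    X=cloud(dict(intrinsics=c['intrinsics'],T=c['T'],depth=np.median(D,0))).reshape(-1,3)*1000
    al=X[:,:2]@e1; ac=X[:,:2]@e2
    k=(np.hypot(al-o[0],ac-o[1])<14)&(X[:,2]>46); print(n,'knob',np.sort(X[k,2]).round(1))
    k=(al>490)&(al<535)&(abs(ac-o[1])<18)&(X[:,2]>38)&(X[:,2]<50); print('board',np.median(X[k,2]))
    k=(al>545)&(al<575)&(abs(ac-o[1]+30)<6)&(X[:,2]>28)&(X[:,2]<45); print('bed',k.sum(),np.median(X[k,2]))
```

```text
top knob [46.1 46.7 48.6 48.8 50.6 56.2 56.6 59.  59.2 59.3 60.  60.1 60.2 60.8
 61.  61.2 62.3 62.8 62.9 63.4 63.8]
board 43.33322357363723
bed 16 35.667193995194246
side knob [48.2 48.4 48.5 48.6 48.8 49.5 50.1 53.2 53.5 53.9 54.6 54.9 56.2 56.7
 57.2 58.  58.1 58.4 59.1 59.7 59.8 60.3 60.9 61.3 61.7 61.8 62.4 62.5
 62.7 63.  63.2 63.6 64.3 66.2]
board 44.47365938070536
bed 21 37.06659715433736
```

```bash
python3 -c "
from cell import ctrl
print(ctrl.sign_off())"
```

```text
the job is handed in; nothing more can be done
None
```

I handed in the job at about 25 s: the board is seated in the nest, the lever drove the long post home until its knob top read about 62 mm (knob on the board), and the lever is back upright. The short post was left in the stand. The knob height comes from depth readings only, because the picture allowance was used up before that check.

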